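Reassemble two valve tops on their spindles

TASK

Put the valve tops back together: onto the tall spindle goes the thick pipe collar first, then the rosette on it (wide flange down), then the winged handle on top, and the ribbed diverter knob goes onto the short spindle. Lower each part all the way onto its seat before letting go, do not drop it, and leave the glass jar, hex key, pipe elbow and tape roll where they are.

Things in the scene. Friction and masses are not known exactly. Their poses are not given: they have to be found in the camera images.
- tall_valve: Fixed brass valve body with side ports along its x (84 mm over all, 18 mm high), round 60 mm top flange, its top the seat, 20 mm over the shelf. Upright steel spindle, 12 mm diameter, to 62 mm above the seat (last 8 mm taper to 5 mm). Origin: on the spindle axis at shelf level, z up. Undersides when stacked, above the origin: collar 20, rosette 44, handle 66 mm.
- short_valve: Fixed chromed diverter body with side ports along its x (84 mm over all, 18 mm high), square 58 mm top flange, its top the seat, 20 mm over the shelf. Upright steel spindle, 12 mm diameter, to 22 mm above the seat (last 8 mm taper to 5 mm). Origin: on the spindle axis at shelf level, z up. Underside of the seated knob: 20 mm above the origin.
- collar: Loose pipe collar of green PPR plastic: a thick-walled plain ring, 48 mm outer diameter, 24 mm high, 22 mm through-hole, standing upright, about 60 g. Origin: centre of its underside, z up along its axis. 
- rosette: Loose chromed rosette (about 90 g), standing flange down: a thin flange of 64 mm diameter and 5 mm thickness, and on it a neck of 34 mm diameter up to 22 mm total height (the neck is what to grip); 22 mm through-hole. Origin: centre of its underside, z up along its axis. 
- handle: Loose red plastic butterfly valve handle (about 60 g): upright round hub, 32 mm diameter, 28 mm high, closed on top, blind 22 mm hole from below, 22 mm deep; wings along its x and -x, 96 mm tip to tip, 10 mm wide (16 mm at the tips), 14 to 26 mm above its underside. Grip the hub along its y. Origin: centre of its underside, z up along its axis. 
- knob: Loose chromed diverter knob (about 100 g), standing upright: a ribbed round cap of about 40 mm diameter and 30 mm height, closed on top, with a low bar across the top along its x (34 x 8 mm, up to 34 mm), with a blind 22 mm hole from below, 27 mm deep. Origin: centre of its underside, z up along its axis. 
- jar: Small clear glass jar with a black lid, 40 mm diameter, 55 mm high, standing loose. To be left alone. Origin: centre of its underside.
- hex_key: Loose steel hex key, an L of 6 mm bar lying flat, long arm 74 mm along its x, short arm 20 mm towards its y. To be left alone. Origin: shelf level, middle of the long arm.
- elbow: Loose green PPR pipe elbow lying flat, 30 mm high, two 30 mm sockets reaching 30 mm from its origin along its x and y. To be left alone. Origin: under the crossing of the sockets.
- tape_roll: Loose white roll of thread tape lying flat, a thin-bodied ring of 48 mm diameter and 14 mm height, 20 mm hole. To be left alone. Origin: centre of its underside.
Not all that is in view belongs to the job. Leave any blue look-alike of the collar alone.

How it is judged:
By the outcome, as a careful person would: the job done as asked, in the order asked, and still so for the second after the job is handed in, with the robot touching nothing.
It also fails if it takes over 106 s, if anything falls off the work surface, if the arm or the gripper's body presses on something with over 40 N, if the wrist force passes 120 N, or if a joint passes its speed limit or range.

ROBOT

A 6-joint arm with a two-finger parallel gripper is mounted at the origin on the work surface. World frame = base frame: x ahead of the robot, y to its left, z up, the work surface at z = 0. Lengths are in m, angles in rad, forces in N, time in s.
With the tool pointing down it reaches from about 0.325 to 0.85 m from the base axis. Payload 4.4 kg.
Tool frame: the origin (TCP) lies midway between the tips of the shut fingers; the grasp point (between the pads) lies 19 mm behind it; y points along the fingers, x is the direction in which the jaws open and shut, and the axes are right-handed (so a half turn about y gives the same grasp; the last joint's range is limited). The gripper opens to 94 mm and grips with 3 to 60 N. Pads are 16 mm wide; open, the fingers measure 119 mm over their backs; the gripper's body (75 mm by 177 mm) begins 78 mm behind the grasp point.
Start: joints at [-1.438, 0.207, 1.542, -0, 1.393, -0.15], TCP at [0.161, -0.552, 0.205] pointing down, gripper open.
Joint ranges: [-2.73, 2.73], [-0.86, 2.22], [0.23, 2.46], [-1.11, 4.25], [0.08, 2.63], [-2.82, 2.82]. Speed limits (rad/s): [2.79, 2.79, 3.14, 3.14, 3.14, 3.14].

INTERFACE

Orientations are given as a unit quaternion [w, x, y, z].
In Python, from bench import get_obs, optics, job gives the robot as it stands.
- The arm moves only by the tool move_arm, never from a script. Its arguments are lists of equal length, an entry for each row: "slide": the shift along the tool's x, y, z normalised to -1 to 1, where 1 is 60 mm, a list of three; "turn": the turn, a rotation vector about the tool's x, y, z normalised to -1 to 1, where 1 is 0.15 rad, a list of three; "grip": the finger opening in mm, from 0 to 94. In form: {"slide": [[dx, dy, dz], ...], "turn": [[rx, ry, rz], ...], "grip": [grip, ...]}. A call has exactly 5 rows; each row shifts and turns the commanded pose from where the row before left it, along the tool's axes as they then stand; what a row does not reach is not made up. A row lasts 1/8 s, in which the tool goes at most 62.5 mm and 10.7 degrees, less where a joint would pass 70% of its speed; a pose out of reach is approached as far as the arm can. A call with a number of a shift or a turn outside -1 to 1 is refused whole. A call with a gripper value outside its range is refused whole. The fingers move at their own pace and stop on an object; the grip force is fixed at half the most. Time passes only in rows, so rows that do not move let the fingers close, or fill a call up. It gives the time, the measured TCP pose, the force and the opening at its end, in the units of the state.
- get_obs(): the state, without advancing time (a new reading comes with each control period).
- optics.get_image(name): name is "side" or "top"; returns a dict with "frame" (420x560x3 uint8, blue, green, red), "fx", "fy", "cx", "cy" (pixels), "rvec" (rotation vector, rad) and "tvec" (3), from world to camera coordinates, as OpenCV has them. Camera axes: x right, y down, z forward; pixel columns grow to the right and rows downward; lengths in m; the calibration is good to about 2 mm. A picture is of the moment at which its call begins. There is no depth.
- job.finish_job(): hands the job in, once; it reports no verdict.
The state is a dict: "clock": time; "qpos": joint angles; "joint_vel": joint speeds; "joint_torque": joint torques, N m; "eef_pos": TCP position; "eef_rot": TCP orientation; "force": force on the tool from outside, world axes, zero at the start; "moment": the same for the moment, N m; "opening": finger opening in m.
Only numpy, scipy, OpenCV 4.12 (cv2) and the standard library are available. Lean on these libraries where they do the work, as an engineer would, in place of code of your own. Each camera call takes 0.05 s, during which the arm holds its last target. There are 200 camera calls.

## Working session

There is one attempt and no reset: what is moved stays moved. The work goes in short steps, Python scripts to look and compute and a tool call to move; the robot and the scene stay as the last step left them, time stands still between calls to the robot, and variables do not carry over. Pictures are saved under pics/ and viewed, about 12 in all and at most 16, crops included, and the job is handed in when it is done.

Besides the shell and the picture viewer there is one more tool, called after "Call:" in YAML: its name, and indented under it one key for each argument. move_arm: Moves the arm, as the interface text tells. Scaled input: -1 to 1 covers 60 mm each way for a shift and 0.15 rad each way for a turn. Its arguments: {"type":"object","properties":{"slide":{"type":"array"},"turn":{"type":"array"},"grip":{"type":"array"}},"required":["slide","turn","grip"]}

```bash
ls; mkdir -p pics; python3 - <<'E'
from bench import get_obs, optics, job
import cv2,numpy as np
o=get_obs(); print(o['clock'],o['eef_pos'],o['eef_rot'],o['opening'])
for n in ('top','side'):
    d=optics.get_image(n); cv2.imwrite(f'pics/{n}0.png',d['frame']); 
    np.savez(f'{n}0.npz',**d)
    R=cv2.Rodrigues(np.array(d['rvec']))[0]; print(n,d['fx'],d['cx'],d['cy'],'campos',-R.T@np.array(d['tvec']).ravel(),R.round(2).tolist())
E
```

```text
pics
0.0 [ 0.16088914 -0.55121403  0.20431943] [ 0.56623888 -0.56512794  0.42481466 -0.42371743] 0.09377533529000467
top 476.0104609063342 276.02901208022087 205.69102134086543 campos [ 0.45627207 -0.00543041  0.97913955] [[-0.01, -1.0, 0.0], [-1.0, 0.01, -0.09], [0.09, -0.0, -1.0]]
side 470.0595781558471 268.85793802474205 211.41095961390928 campos [0.23559479 0.67137783 0.89835475] [[-0.91, -0.41, -0.02], [-0.29, 0.69, -0.66], [0.28, -0.6, -0.75]]
```

View pics/top0.png

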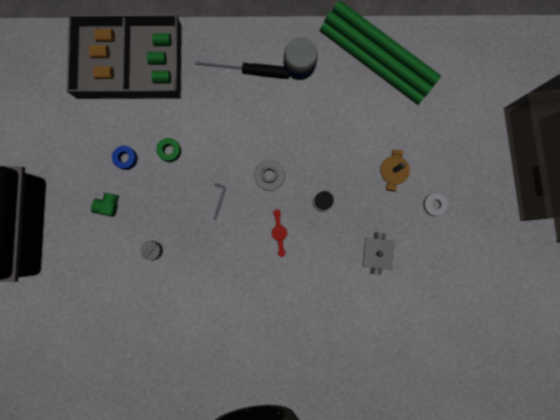

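View pics/side0.png

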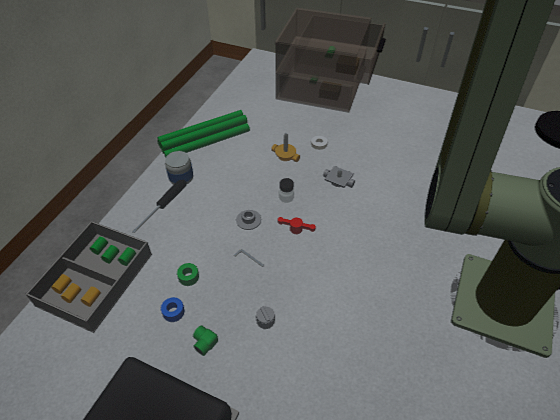

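```bash
cat > h.py <<'E'
import numpy as np, cv2
from scipy.spatial.transform import Rotation as Ro
from bench import get_obs, optics, job
def cam(d):
    K=np.array([[d['fx'],0,d['cx']],[0,d['fy'],d['cy']],[0,0,1]],float)
    return K,cv2.Rodrigues(np.array(d['rvec'],float))[0],np.array(d['tvec'],float).ravel()
def ray(d,uv,z):
    K,R,t=cam(d); c=-R.T@t; v=R.T@np.linalg.inv(K)@np.array([uv[0],uv[1],1.])
    return c+v*(z-c[2])/v[2]
def proj(d,p):
    K,R,t=cam(d); q=K@(R@np.array(p,float)+t); return q[:2]/q[2]
def rot(o): # columns: tool axes in world
    q=o['eef_rot']; return Ro.from_quat([q[1],q[2],q[3],q[0]]).as_matrix()
def to(x,y,z):  # shift needed in tool axes, units of 60 mm
    o=get_obs(); M=rot(o); d=np.array([x,y,z])-o['eef_pos']
    print('shift tool units',(M.T@d/0.06).round(3),'tool x',M[:,0].round(3),'y',M[:,1].round(3))
E
python3 - <<'E'
from h import *
o=get_obs(); print(rot(o).round(3).tolist(), o['qpos'])
for n in ('top','side'):
    d=dict(np.load(f'{n}0.npz')); f=d['frame']; hsv=cv2.cvtColor(f,cv2.COLOR_BGR2HSV); H,S,V=cv2.split(hsv)
    ms={'green':(H>45)&(H<80)&(S>120)&(V>50),'blue':(H>100)&(H<130)&(S>120),'red':((H<8)|(H>172))&(S>140)&(V>60),'brass':(H>8)&(H<28)&(S>120)&(V>60)}
    print(n)
    for k,m in ms.items():
        m=m.astype(np.uint8); N,L,st,c=cv2.connectedComponentsWithStats(m)
        for i in range(1,N):
            if st[i,4]>60: 
                rr=cv2.minAreaRect(np.argwhere(L==i)[:,::-1].astype(np.float32))
                print(k,st[i].tolist(),c[i].round(1),[np.round(a,1) for a in rr])
d=dict(np.load('top0.npz'));a=cv2.resize(d['frame'][130:290,80:280],None,fx=4,fy=4,interpolation=cv2.INTER_CUBIC)
b=cv2.resize(d['frame'][140:290,250:450],None,fx=4,fy=4,interpolation=cv2.INTER_CUBIC)
cv2.imwrite('pics/ca.png',np.clip(a[:600].astype(int)*2,0,255).astype(np.uint8)); cv2.imwrite('pics/cb.png',np.clip(b.astype(int)*2,0,255).astype(np.uint8))
E
```

```text
[[0.28, -0.0, 0.96], [-0.96, 0.002, 0.28], [-0.002, -1.0, 0.0]] [-1.43750623e+00  2.07343271e-01  1.54277225e+00 -2.35999386e-05
  1.39349452e+00 -1.50463546e-01]
top
green [334, 2, 106, 82, 1169] [386.8  41.5] [array([386.8,  41.4]), array([126.6,   9.6]), np.float64(37.0)]
green [326, 11, 106, 83, 1112] [378.9  52. ] [array([378.7,  51.8]), array([126.8,   9.2]), np.float64(36.9)]
green [321, 22, 103, 80, 854] [372.3  61.9] [array([372.1,  61.9]), array([123.6,   7.2]), np.float64(37.0)]
green [153, 34, 17, 9, 129] [160.4  37.5] [array([161.,  38.]), array([ 8., 16.]), np.float64(90.0)]
green [147, 53, 17, 9, 131] [155.2  56.5] [array([155.,  57.]), array([ 8., 16.]), np.float64(90.0)]
green [152, 71, 17, 9, 148] [159.9  75. ] [array([160.,  75.]), array([ 8., 16.]), np.float64(90.0)]
green [157, 139, 23, 22, 284] [167.8 149.2] [array([168., 149.]), array([21.2, 21.2]), np.float64(45.0)]
green [92, 194, 24, 21, 342] [104.1 204.5] [array([102.9, 203. ]), array([20.6, 20.9]), np.float64(14.0)]
blue [285, 65, 28, 14, 129] [298.1  73.3] [array([297.8,  72.4]), array([27.4, 11. ]), np.f
[... 1319 characters left out ...]
38. ] [array([202.4, 338.4]), array([21.1, 22.5]), np.float64(33.7)]
blue [161, 297, 23, 25, 353] [171.9 308.6] [array([172.5, 309. ]), array([22.8, 22.4]), np.float64(63.4)]
red [278, 217, 37, 12, 198] [295.9 222.5] [array([296. , 223.1]), array([36.5, 10.4]), np.float64(3.2)]
brass [272, 144, 28, 17, 283] [285.5 152.1] [array([285.5, 152. ]), array([27., 16.]), np.float64(0.0)]
brass [51, 274, 20, 20, 203] [ 60.5 283.1] [array([ 60.5, 282.9]), array([11.4, 18.8]), np.float64(36.9)]
brass [61, 283, 19, 20, 203] [ 70.3 292.3] [array([ 70.8, 292.3]), array([11.4, 19.2]), np.float64(40.6)]
brass [81, 287, 19, 19, 204] [ 90.  295.8] [array([ 89.8, 295.5]), array([11.1, 19.4]), np.float64(35.0)]
```

View pics/ca.png

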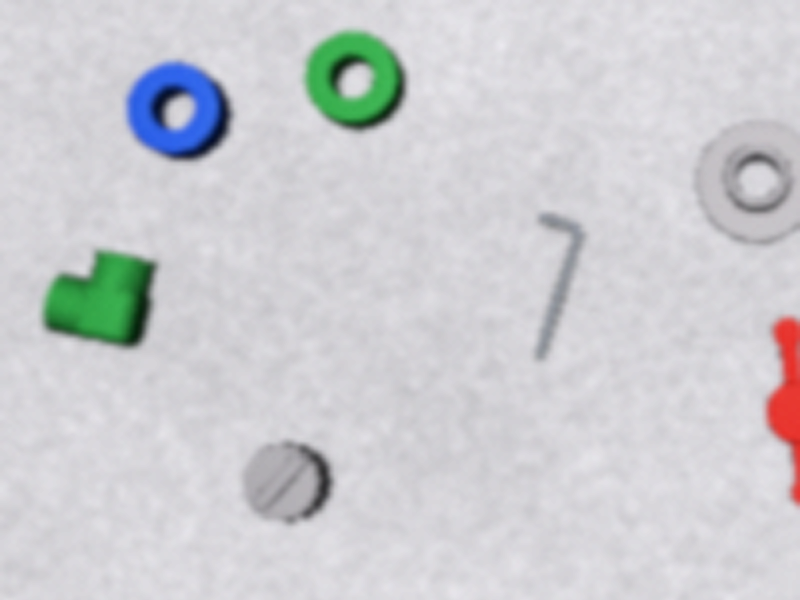

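View pics/cb.png

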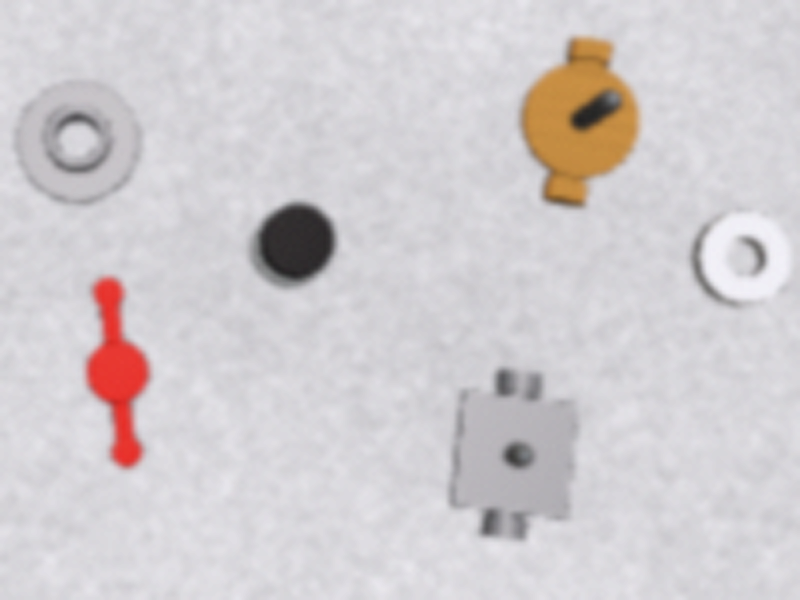

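Pictures (4 viewed): Ring-like candidates for the collar are green ring (168,149), blue ring (123,157), white tape (436,205), rosette (269,175) and elbow (104,204). I choose the green ring at (168,149), and the crop confirms a plain thick green ring. Rosette is at (269,175), handle hub (279,233), knob (151,250), tall valve flange (395,170), short valve (378,253), jar (323,201).

```bash
python3 - <<'E'
from h import *
t=dict(np.load('top0.npz'));s=dict(np.load('side0.npz'))
P={'collar':((167.9,149.4),.024),'rosette':((269.1,175),.005),'hub':((279.1,232.6),.028),'tipA':((276.9,212.4),.026),'tipB':((281.1,252.9),.026),'knob':((150.6,250.1),.030),'tall':((394.75,169.75),.02),'talltip':((402.5,164.3),.082),'short':((378.25,253.1),.02),'shorttip':((379.2,253.1),.042),'blue':((123.6,157),.024),'jar':((323.6,200),.055)}
for k,(uv,z) in P.items():
    p=ray(t,uv,z); print(k,p.round(4),'r',np.hypot(*p[:2]).round(3),'side',proj(s,p).round(1))
c=s['frame'][130:340,160:360]; 
cv2.imwrite('pics/sc.png',np.clip(cv2.resize(s['frame'][125:335,165:365],None,fx=2.8,fy=2.8,interpolation=cv2.INTER_CUBIC).astype(int)*2,0,255).astype(np.uint8))
E
```

```text
collar [0.6552 0.2122 0.024 ] r 0.689 side [187.8 271.7]
rosette [0.6044 0.0069 0.005 ] r 0.604 side [248.5 219.3]
hub [ 0.4847 -0.0129  0.028 ] r 0.485 side [296.3 222.2]
tipA [ 0.5253 -0.0087  0.026 ] r 0.525 side [280.1 218.9]
tipB [ 0.4443 -0.0166  0.026 ] r 0.445 side [312.5 226.6]
knob [0.4514 0.2424 0.03  ] r 0.512 side [265.5 313.8]
tall [ 0.6114 -0.2493  0.02  ] r 0.66 side [285.4 150.7]
talltip [ 0.6118 -0.2486  0.082 ] r 0.66 side [285.3 133.5]
short [ 0.4427 -0.2115  0.02  ] r 0.491 side [338.7 175.9]
shorttip [ 0.443  -0.2087  0.042 ] r 0.49 side [339.1 170.5]
blue [0.6401 0.302  0.024 ] r 0.708 side [172.4 306.8]
jar [ 0.5469 -0.0999  0.055 ] r 0.556 side [286.3 183.4]
```

View pics/sc.png

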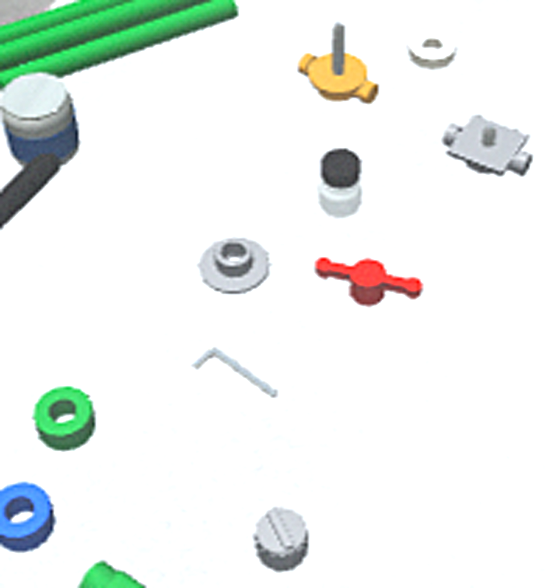

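Side crop (5 viewed) agrees with the top view to about 1 px: collar (188,272), tall tip (286,134), short valve (340,176). Now I start moving.

Call:
move_arm:
  slide:
    - [-0.5,0,0.5]
    - [-0.6,0,0.6]
    - [-0.6,0,0.6]
    - [-0.6,0,0.6]
    - [-0.6,0,0.6]
  turn:
    - [0,0.25,0]
    - [0,0.25,0]
    - [0,0.25,0]
    - [0,0.25,0]
    - [0,0.25,0]
  grip: [70,70,70,70,70]

```text
clock: 0.72
eef_pos: [0.296, -0.3446, 0.205]
eef_rot: [0.523, -0.523, 0.476, -0.476]
force: [0.7, -0.9, 0.7]
opening: 0.0701
```

```bash
python3 -c "
from h import *
to(.655,.212,.10); print(get_obs()['qpos'],get_obs()['clock'])"
```

```text
shift tool units [-8.669  1.755  6.833] tool x [ 0.094 -0.996 -0.001] y [-0.     0.001 -1.   ]
[-1.05222243e+00 -5.56653987e-02  1.82360193e+00  1.45289851e-04
  1.37425273e+00  4.24044472e-01] 0.725
```

Call:
move_arm:
  slide:
    - [-0.78,0.1,0.62]
    - [-0.78,0.1,0.62]
    - [-0.78,0.1,0.62]
    - [-0.78,0.1,0.62]
    - [-0.78,0.1,0.62]
  turn:
    - [0,0,0]
    - [0,0,0]
    - [0,0,0]
    - [0,0,0]
    - [0,0,0]
  grip: [70,70,70,70,70]

```text
clock: 1.35
eef_pos: [0.4587, -0.0937, 0.1751]
eef_rot: [-0.523, 0.524, -0.475, 0.475]
force: [0.8, -1.4, -0.1]
opening: 0.0699
```

Call:
move_arm:
  slide:
    - [-0.78,0.1,0.62]
    - [-0.78,0.1,0.62]
    - [-0.78,0.1,0.62]
    - [-0.78,0.1,0.62]
    - [-0.78,0.1,0.62]
  turn:
    - [0,0,0]
    - [0,0,0]
    - [0,0,0]
    - [0,0,0]
    - [0,0,0]
  grip: [70,70,70,70,70]

```text
clock: 1.98
eef_pos: [0.6213, 0.157, 0.1446]
eef_rot: [-0.523, 0.524, -0.475, 0.475]
force: [0.5, -0.3, -0.2]
opening: 0.0702
```

```bash
python3 -c "
from h import *
to(.655,.212,.06); print(get_obs()['qpos'],get_obs()['clock'])"
```

```text
shift tool units [-0.859  1.409  0.65 ] tool x [ 0.096 -0.995  0.   ] y [-0.001 -0.    -1.   ]
[ 1.12741386e-01  3.95163370e-01  1.42873290e+00 -2.81779492e-04
  1.31859453e+00  1.58704976e+00] 1.975
```

Call:
move_arm:
  slide:
    - [-0.43,0.1,0.33]
    - [-0.43,0.1,0.32]
    - [0,0.5,0]
    - [0,0.5,0]
    - [0,0.2,0]
  turn:
    - [0,0,0]
    - [0,0,0]
    - [0,0,0]
    - [0,0,0]
    - [0,0,0]
  grip: [70,70,70,70,70]

```text
clock: 2.6
eef_pos: [0.6523, 0.2101, 0.0581]
eef_rot: [-0.522, 0.525, -0.476, 0.474]
force: [-0.2, -0.3, 0.1]
opening: 0.07
```

```bash
python3 -c "
from h import *
to(.655,.212,.006); s=optics.get_image('side'); t=optics.get_image('top')
f=lambda d,u,v:np.clip(cv2.resize(d['frame'][v:v+100,u:u+100],None,fx=4,fy=4,interpolation=cv2.INTER_CUBIC).astype(int)*2,0,255)
cv2.imwrite('pics/c1.png',np.hstack([f(s,140,220),f(t,120,100)]))
e=get_obs()['eef_pos'];print(proj(s,e)-[140,220],proj(t,e)-[120,100])
"
```

```text
shift tool units [-0.028  0.869  0.052] tool x [ 0.096 -0.995  0.   ] y [-0.005 -0.001 -1.   ]
[46.82369031 42.1119513 ] [44.99700635 46.86554882][ WARN:0@1.069] global loadsave.cpp:1063 imwrite_ Unsupported depth image for selected encoder is fallbacked to CV_8U.
```

View pics/c1.png

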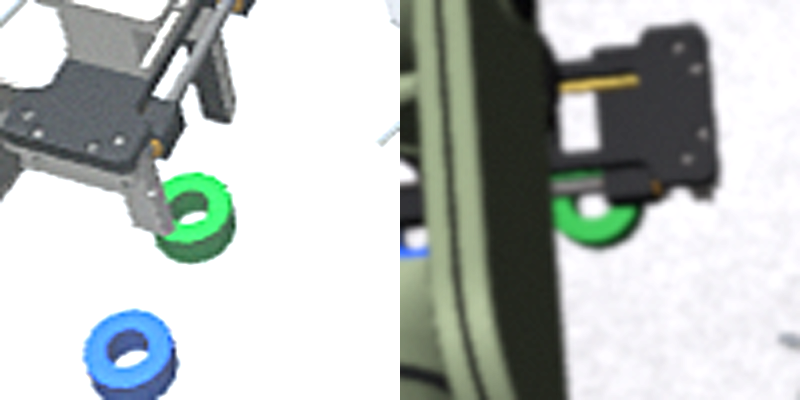

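Call:
move_arm:
  slide:
    - [-0.03,0.3,0.05]
    - [0,0.3,0]
    - [0,0.28,0]
    - [0,0,0]
    - [0,0,0]
  turn:
    - [0,0,0]
    - [0,0,0]
    - [0,0,0]
    - [0,0,0]
    - [0,0,0]
  grip: [70,70,70,70,30]

```text
clock: 3.32
eef_pos: [0.6577, 0.2125, 0.0087]
eef_rot: [0.524, -0.523, 0.475, -0.475]
force: [0.7, 0.2, -0.3]
opening: 0.0637
```

Call:
move_arm:
  slide:
    - [0,0,0]
    - [0,0,0]
    - [0,0,0]
    - [0,0,0]
    - [0,0,0]
  turn:
    - [0,0,0]
    - [0,0,0]
    - [0,0,0]
    - [0,0,0]
    - [0,0,0]
  grip: [30,30,30,30,30]

```text
clock: 3.95
eef_pos: [0.6583, 0.2126, 0.0097]
eef_rot: [0.524, -0.523, 0.475, -0.476]
force: [-0.4, -0.0, 5.2]
opening: 0.0475
```

Call:
move_arm:
  slide:
    - [0,-0.2,0]
    - [0,-0.4,0]
    - [0,-0.5,0]
    - [0,-0.5,0]
    - [0,-0.5,0]
  turn:
    - [0,0,0]
    - [0,0,0]
    - [0,0,0]
    - [0,0,0]
    - [0,0,0]
  grip: [30,30,30,30,30]

```text
clock: 4.58
eef_pos: [0.6567, 0.2124, 0.1353]
eef_rot: [-0.523, 0.524, -0.476, 0.475]
force: [0.9, -0.3, -0.5]
opening: 0.0478
```

```bash
python3 -c "
from h import *
to(.6115,-.249,.13); print(get_obs()['eef_pos'],get_obs()['force'],get_obs()['opening'])
s=optics.get_image('side'); t=optics.get_image('top'); cv2.imwrite('pics/c2.png',s['frame'])"
```

```text
shift tool units [ 7.582  0.09  -1.49 ] tool x [ 0.096 -0.995  0.   ] y [-0.001 -0.    -1.   ]
[0.65673399 0.21238568 0.13529828] [ 0.90061466 -0.31576559 -0.53468433] 0.04777867521806888
```

View pics/c2.png

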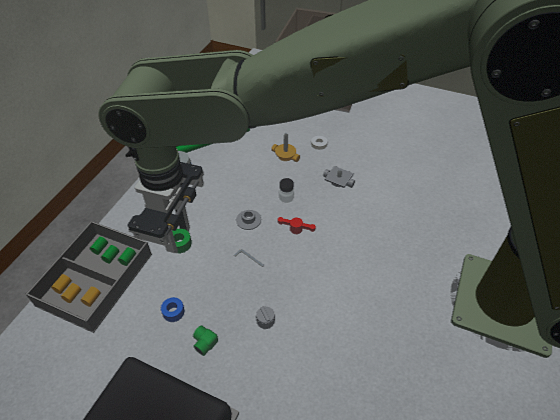

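Collar is held in the gripper (181,238), clear of the table. Carrying it to the tall spindle.

Call:
move_arm:
  slide:
    - [0.6,0,-0.12]
    - [0.95,0,-0.19]
    - [0.95,0,-0.19]
    - [0.95,0,-0.19]
    - [0.95,0,-0.19]
  turn:
    - [0,0,0]
    - [0,0,0]
    - [0,0,0]
    - [0,0,0]
    - [0,0,0]
  grip: [30,30,30,30,30]

```text
clock: 5.3
eef_pos: [0.6287, -0.0568, 0.1328]
eef_rot: [-0.523, 0.524, -0.476, 0.474]
force: [0.1, 0.9, -0.5]
opening: 0.0474
```

Call:
move_arm:
  slide:
    - [0.95,0,-0.19]
    - [0.95,0,-0.19]
    - [0.95,0,-0.18]
    - [0.33,0,-0.05]
    - [0,0,0]
  turn:
    - [0,0,0]
    - [0,0,0]
    - [0,0,0]
    - [0,0,0]
    - [0,0,0]
  grip: [30,30,30,30,30]

```text
clock: 5.92
eef_pos: [0.6113, -0.2493, 0.1332]
eef_rot: [0.523, -0.523, 0.477, -0.475]
force: [0.9, 1.8, -1.0]
opening: 0.0478
```

```bash
cat >> h.py <<'E'
def look(name,su,sv,tu,tv,w=100):
    s=optics.get_image('side'); t=optics.get_image('top')
    np.savez('s.npz',**s); np.savez('t.npz',**t)
    f=lambda d,u,v:np.clip(cv2.resize(d['frame'][v:v+w,u:u+w],(400,400),interpolation=cv2.INTER_CUBIC).astype(int)*2,0,255).astype(np.uint8)
    cv2.imwrite(f'pics/{name}.png',np.hstack([f(s,su,sv),f(t,tu,tv)]))
    return s,t
E
python3 -c "
from h import *
to(.6115,-.249,.12);o=get_obs(); print(o['eef_pos'],o['clock'],o['opening'],o['qpos'])
s,t=look('c3',240,70,340,110); print(proj(s,o['eef_pos'])-[240,70],proj(s,[.6115,-.249,.082])-[240,70])
for z in (.115,.139): p=o['eef_pos'].copy(); p[2]=z; print(proj(s,p)-[240,70])
"
```

```text
shift tool units [-0.005  0.22   0.005] tool x [ 0.094 -0.996 -0.002] y [-0.002  0.002 -1.   ]
[ 0.61126709 -0.24933317  0.13317388] 5.925 0.047831527332404374 [-5.18545668e-01  4.45735212e-01  1.38257947e+00  6.00472688e-04
  1.31572371e+00  9.58033621e-01]
[45.77253443 48.0098715 ] [45.49103982 63.3855976 ]
[45.71663697 53.56057934]
[45.79071784 46.20422949]
```

View pics/c3.png

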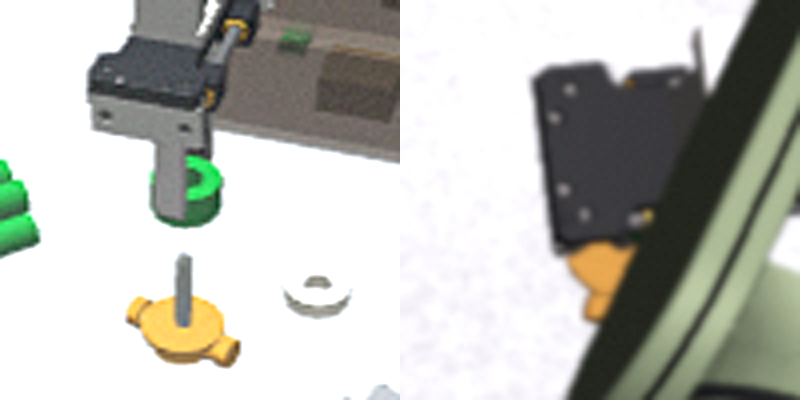

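Collar (187,180 in crop) sits about 1 px right of the spindle (184,290), roughly 2 mm. I shift it and lower.

Call:
move_arm:
  slide:
    - [0,0,0.03]
    - [0,0.3,0]
    - [0,0.35,0]
    - [0,0.35,0]
    - [0,0.35,0]
  turn:
    - [0,0,0]
    - [0,0,0]
    - [0,0,0]
    - [0,0,0]
    - [0,0,0]
  grip: [30,30,30,30,30]

```text
clock: 6.65
eef_pos: [0.6132, -0.2482, 0.0512]
eef_rot: [-0.523, 0.524, -0.476, 0.475]
force: [-1.4, -0.0, 0.1]
opening: 0.0475
```

Call:
move_arm:
  slide:
    - [0,0.1,0]
    - [0,0.1,0]
    - [0,0.05,0]
    - [0,0.03,0]
    - [0,0,0]
  turn:
    - [0,0,0]
    - [0,0,0]
    - [0,0,0]
    - [0,0,0]
    - [0,0,0]
  grip: [30,30,30,30,30]

```text
clock: 7.28
eef_pos: [0.6143, -0.2488, 0.0373]
eef_rot: [0.524, -0.523, 0.475, -0.476]
force: [0.1, -0.4, -0.2]
opening: 0.0475
```

Call:
move_arm:
  slide:
    - [0,0.05,0]
    - [0,0.04,0]
    - [0,0.03,0]
    - [0,0,0]
    - [0,0,0]
  turn:
    - [0,0,0]
    - [0,0,0]
    - [0,0,0]
    - [0,0,0]
    - [0,0,0]
  grip: [30,30,30,30,30]

```text
clock: 7.9
eef_pos: [0.614, -0.2487, 0.0297]
eef_rot: [0.523, -0.523, 0.475, -0.475]
force: [-0.1, -0.1, -0.6]
opening: 0.048
```

```bash
python3 -c "
from h import *
for i in range(3):
  o=get_obs(); print(o['eef_pos'],o['force'],rot(o)[:,1].round(3))
s,t=look('c4',240,100,340,110); print(proj(s,o['eef_pos'])-[240,100])
"
```

```text
[ 0.61399565 -0.24866322  0.02968793] [-0.0548152  -0.10635207 -0.59111504] [ 0. -0. -1.]
[ 0.61399565 -0.24866322  0.02968793] [-0.0548152  -0.10635207 -0.59111504] [ 0. -0. -1.]
[ 0.61399565 -0.24866322  0.02968793] [-0.0548152  -0.10635207 -0.59111504] [ 0. -0. -1.]
[44.47151074 47.96218567]
```

View pics/c4.png

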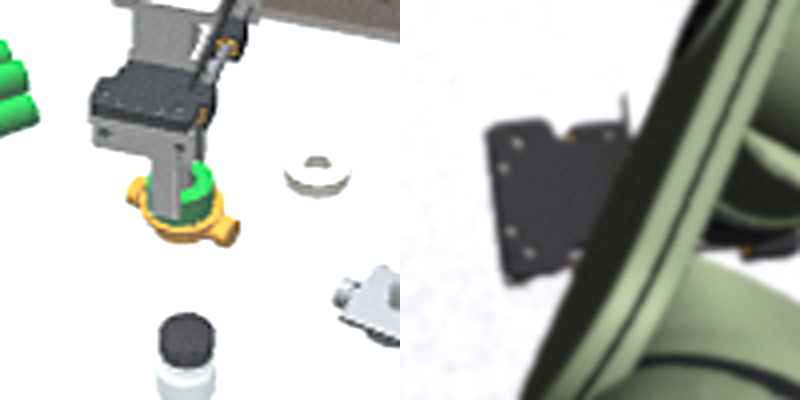

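Collar is around the spindle and near the flange. I lower it in fine steps until contact.

Call:
move_arm:
  slide:
    - [0,0.02,0]
    - [0,0.02,0]
    - [0,0,0]
    - [0,0,0]
    - [0,0,0]
  turn:
    - [0,0,0]
    - [0,0,0]
    - [0,0,0]
    - [0,0,0]
    - [0,0,0]
  grip: [30,30,30,30,30]

```text
clock: 8.62
eef_pos: [0.614, -0.2487, 0.0296]
eef_rot: [-0.523, 0.524, -0.475, 0.475]
force: [-4.1, 1.0, 10.5]
opening: 0.0477
```

Call:
move_arm:
  slide:
    - [0,0.02,0]
    - [0,0.01,0]
    - [0,0,0]
    - [0,0,0]
    - [0,0,0]
  turn:
    - [0,0,0]
    - [0,0,0]
    - [0,0,0]
    - [0,0,0]
    - [0,0,0]
  grip: [30,30,30,30,30]

```text
clock: 9.25
eef_pos: [0.6141, -0.2487, 0.0295]
eef_rot: [-0.523, 0.524, -0.475, 0.475]
force: [-7.3, 3.7, 18.5]
opening: 0.0475
```

Call:
move_arm:
  slide:
    - [0,-0.05,0]
    - [0,0,0]
    - [0,0,0]
    - [0,0,0]
    - [0,0,0]
  turn:
    - [0,0,0]
    - [0,0,0]
    - [0,0,0]
    - [0,0,0]
    - [0,0,0]
  grip: [30,30,66,66,66]

```text
clock: 9.88
eef_pos: [0.6136, -0.2485, 0.0277]
eef_rot: [-0.523, 0.524, -0.476, 0.475]
force: [0.3, 0.1, 0.7]
opening: 0.0662
```

Call:
move_arm:
  slide:
    - [0,0,0]
    - [0,-0.2,0]
    - [0,-0.5,0]
    - [0,-0.6,0]
    - [0,-0.6,0]
  turn:
    - [0,0,0]
    - [0,0,0]
    - [0,0,0]
    - [0,0,0]
    - [0,0,0]
  grip: [66,66,66,66,66]

```text
clock: 10.5
eef_pos: [0.6142, -0.2487, 0.1445]
eef_rot: [0.524, -0.523, 0.475, -0.476]
force: [0.7, 0.3, 0.0]
opening: 0.0659
```

```bash
python3 -c "
from h import *
to(.6044,.0069,.06);o=get_obs(); print(o['eef_pos'],o['force'],o['opening'])
"
```

```text
shift tool units [-4.257  1.406  0.247] tool x [ 0.096 -0.995  0.001] y [ 0.001 -0.    -1.   ]
[ 0.61416703 -0.24873642  0.14450314] [0.65763975 0.29511629 0.02951685] 0.06594463855375192
```

Call:
move_arm:
  slide:
    - [-0.65,0,0.05]
    - [-0.9,0,0.05]
    - [-0.9,0,0.05]
    - [-0.9,0,0.05]
    - [-0.9,0.1,0.05]
  turn:
    - [0,0,0]
    - [0,0,0]
    - [0,0,0]
    - [0,0,0]
    - [0,0,0]
  grip: [54,54,54,54,54]

```text
clock: 11.12
eef_pos: [0.6052, 0.0081, 0.1383]
eef_rot: [0.524, -0.523, 0.474, -0.476]
force: [0.6, 0.2, 0.1]
opening: 0.054
```

Call:
move_arm:
  slide:
    - [0,0.3,0]
    - [0,0.5,0]
    - [0,0.5,0]
    - [0,0.2,0]
    - [0,0,0]
  turn:
    - [0,0,0]
    - [0,0,0]
    - [0,0,0]
    - [0,0,0]
    - [0,0,0]
  grip: [54,54,54,54,54]

```text
clock: 11.75
eef_pos: [0.6039, 0.0058, 0.0457]
eef_rot: [-0.523, 0.524, -0.476, 0.475]
force: [0.8, 0.2, 0.9]
opening: 0.0538
```

```bash
python3 -c "
from h import *
to(.6044,.0069,.013);o=get_obs(); print(o['eef_pos'],o['force'],o['opening'])
s,t=look('c5',200,140,220,130)
print(proj(s,o['eef_pos'])-[200,140],proj(t,o['eef_pos'])-[220,130])
"
```

```text
shift tool units [-0.017  0.545  0.012] tool x [ 0.095 -0.995 -0.   ] y [-0.002  0.    -1.   ]
[0.60385062 0.00580456 0.04570662] [0.75625711 0.23819603 0.87198389] 0.05383241683655276
[47.97671564 68.19287479] [49.35893729 42.16095559]
```

View pics/c5.png

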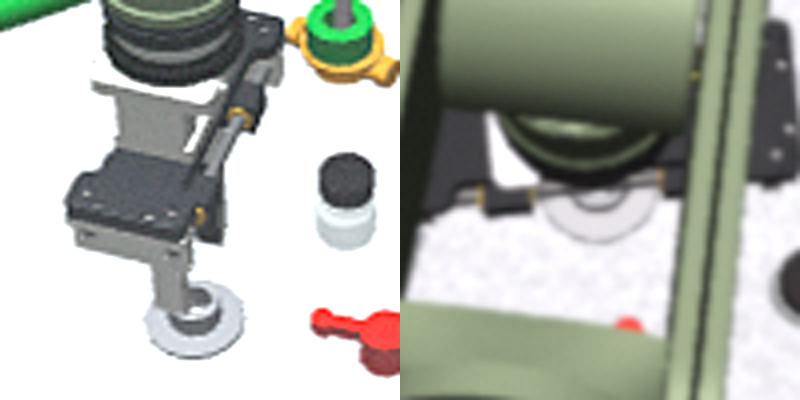

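Collar is seated on the brass flange (340,30 in crop) and the gripper straddles the rosette neck (195,315). Descending and closing.

Call:
move_arm:
  slide:
    - [-0.02,0.2,0]
    - [0,0.2,0]
    - [0,0.16,0]
    - [0,0,0]
    - [0,0,0]
  turn:
    - [0,0,0]
    - [0,0,0]
    - [0,0,0]
    - [0,0,0]
    - [0,0,0]
  grip: [54,54,54,54,54]

```text
clock: 12.48
eef_pos: [0.6044, 0.0078, 0.0128]
eef_rot: [0.524, -0.523, 0.475, -0.475]
force: [-0.7, 0.1, -0.8]
opening: 0.0537
```

Call:
move_arm:
  slide:
    - [0,0,0]
    - [0,0,0]
    - [0,0,0]
    - [0,0,0]
    - [0,0,0]
  turn:
    - [0,0,0]
    - [0,0,0]
    - [0,0,0]
    - [0,0,0]
    - [0,0,0]
  grip: [20,20,20,20,20]

```text
clock: 13.1
eef_pos: [0.6047, 0.0076, 0.0133]
eef_rot: [0.524, -0.523, 0.475, -0.476]
force: [0.2, -0.2, 1.0]
opening: 0.032
```

Call:
move_arm:
  slide:
    - [0,0,0]
    - [0,-0.1,0]
    - [0,-0.3,0]
    - [0,-0.4,0]
    - [0,0,0]
  turn:
    - [0,0,0]
    - [0,0,0]
    - [0,0,0]
    - [0,0,0]
    - [0,0,0]
  grip: [20,20,20,20,20]

```text
clock: 13.72
eef_pos: [0.6068, 0.0076, 0.064]
eef_rot: [0.525, -0.522, 0.474, -0.477]
force: [0.2, 0.1, -1.4]
opening: 0.0323
```

```bash
python3 -c "
from h import *
o=get_obs(); print(o['eef_pos'],o['force'],o['opening'])
s,t=look('c6',200,140,220,130)
print(proj(s,o['eef_pos'])-[200,140],proj(t,o['eef_pos'])-[220,130])
"
```

```text
[0.60678326 0.00762873 0.06403405] [ 0.15632745  0.11597353 -1.3929614 ] 0.03225086422573507
[46.14593553 63.28875973] [48.29241905 39.19493098]
```

View pics/c6.png

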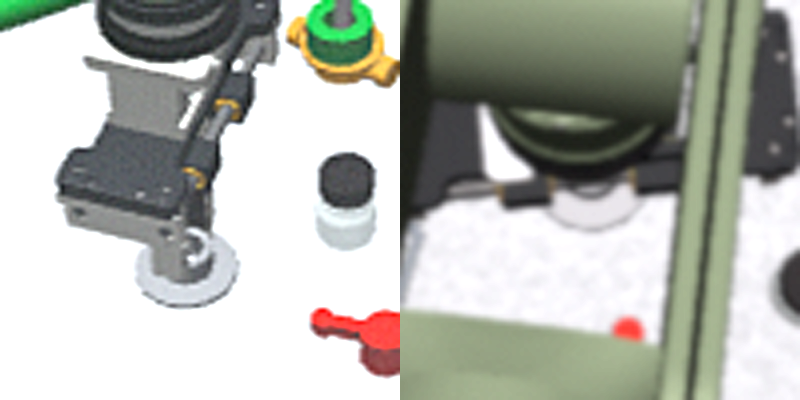

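Rosette is held level (flange at 187,270). Lifting it and carrying it over the spindle.

Call:
move_arm:
  slide:
    - [0,-0.4,0]
    - [0,-0.6,0]
    - [0.7,0,0]
    - [0.9,0,0]
    - [0.9,0,0]
  turn:
    - [0,0,0]
    - [0,0,0]
    - [0,0,0]
    - [0,0,0]
    - [0,0,0]
  grip: [20,20,20,20,20]

```text
clock: 14.45
eef_pos: [0.6178, -0.1422, 0.1195]
eef_rot: [-0.523, 0.524, -0.476, 0.474]
force: [0.1, 0.3, -1.0]
opening: 0.0326
```

```bash
python3 -c "
from h import *
to(.6125,-.249,.12);o=get_obs(); print(o['eef_pos'],o['force'],o['opening'])
"
```

```text
shift tool units [ 1.762 -0.01  -0.262] tool x [ 0.097 -0.995 -0.001] y [-0.002  0.001 -1.   ]
[ 0.61784551 -0.1422384   0.11949852] [ 0.09001701  0.32210893 -1.01212369] 0.03263408078817784
```

Call:
move_arm:
  slide:
    - [0.7,0,-0.1]
    - [0.7,0,-0.1]
    - [0.36,0,-0.06]
    - [0,0,0]
    - [0,0,0]
  turn:
    - [0,0,0]
    - [0,0,0]
    - [0,0,0]
    - [0,0,0]
    - [0,0,0]
  grip: [20,20,20,20,20]

```text
clock: 15.08
eef_pos: [0.6132, -0.2464, 0.1203]
eef_rot: [0.524, -0.524, 0.476, -0.474]
force: [-0.0, 0.8, -1.7]
opening: 0.0323
```

```bash
python3 -c "
from h import *
to(.6125,-.249,.0585);o=get_obs(); print(o['eef_pos'],o['force'],o['opening'])
s,t=look('c7',240,90,340,110)
print(proj(s,o['eef_pos'])-[240,90])
"
```

```text
shift tool units [ 0.044  1.03  -0.015] tool x [ 0.097 -0.995 -0.002] y [-0.001  0.002 -1.   ]
[ 0.61318335 -0.24635805  0.1202853 ] [-0.01884537  0.76550876 -1.67254536] 0.03230765892553352
[44.62713465 32.43852225]
```

View pics/c7.png

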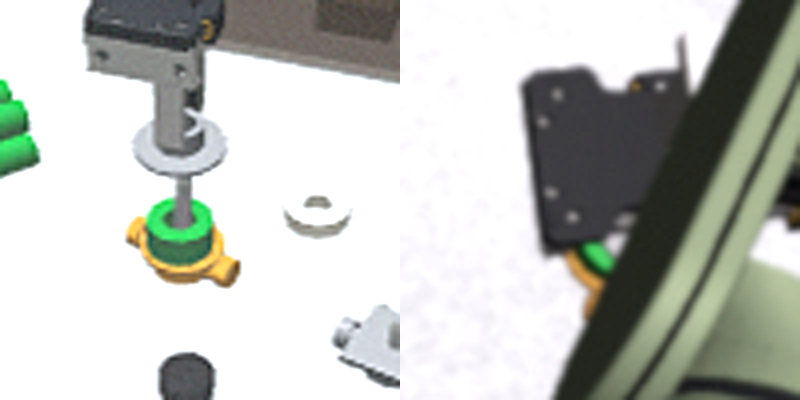

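Rosette flange centre (180,146) is about 1 px left of the spindle (184,200). I correct this while lowering.

Call:
move_arm:
  slide:
    - [0.04,0,-0.02]
    - [0,0.25,0]
    - [0,0.3,0]
    - [0,0.25,0]
    - [0,0.1,0]
  turn:
    - [0,0,0]
    - [0,0,0]
    - [0,0,0]
    - [0,0,0]
    - [0,0,0]
  grip: [20,20,20,20,20]

```text
clock: 15.8
eef_pos: [0.6109, -0.2499, 0.0642]
eef_rot: [-0.523, 0.524, -0.477, 0.474]
force: [0.4, -0.9, -1.8]
opening: 0.0324
```

Call:
move_arm:
  slide:
    - [0,0.03,0]
    - [0,0.03,0]
    - [0,0.02,0]
    - [0,0,0]
    - [0,0,0]
  turn:
    - [0,0,0]
    - [0,0,0]
    - [0,0,0]
    - [0,0,0]
    - [0,0,0]
  grip: [20,20,20,20,20]

```text
clock: 16.42
eef_pos: [0.6125, -0.2507, 0.0624]
eef_rot: [0.524, -0.523, 0.475, -0.476]
force: [-0.7, 0.6, -0.2]
opening: 0.0318
```

Call:
move_arm:
  slide:
    - [0,0.03,0]
    - [0,0.03,0]
    - [0,0,0]
    - [0,0,0]
    - [0,0,0]
  turn:
    - [0,0,0]
    - [0,0,0]
    - [0,0,0]
    - [0,0,0]
    - [0,0,0]
  grip: [20,20,20,20,20]

```text
clock: 17.05
eef_pos: [0.6124, -0.2507, 0.0585]
eef_rot: [0.524, -0.523, 0.475, -0.475]
force: [0.2, -0.6, -1.5]
opening: 0.0322
```

Call:
move_arm:
  slide:
    - [0,0.03,0]
    - [0,0.02,0]
    - [0,0,0]
    - [0,0,0]
    - [0,0,0]
  turn:
    - [0,0,0]
    - [0,0,0]
    - [0,0,0]
    - [0,0,0]
    - [0,0,0]
  grip: [20,20,20,20,20]

```text
clock: 17.68
eef_pos: [0.6127, -0.2508, 0.0573]
eef_rot: [0.524, -0.523, 0.475, -0.476]
force: [-2.9, 2.1, 5.1]
opening: 0.0323
```

Contact at 57 mm matches 44 + 13 mm, so the rosette is seated. I release and retract.

Call:
move_arm:
  slide:
    - [0,0.01,0]
    - [0,-0.02,0]
    - [0,0,0]
    - [0,0,0]
    - [0,0,0]
  turn:
    - [0,0,0]
    - [0,0,0]
    - [0,0,0]
    - [0,0,0]
    - [0,0,0]
  grip: [20,20,50,50,50]

```text
clock: 18.3
eef_pos: [0.6122, -0.2506, 0.0556]
eef_rot: [-0.523, 0.524, -0.476, 0.475]
force: [-0.1, -0.7, -0.4]
opening: 0.0498
```

Call:
move_arm:
  slide:
    - [0,0,0]
    - [0,-0.2,0]
    - [0,-0.4,0]
    - [0,-0.6,0]
    - [0,-0.5,0]
  turn:
    - [0,0,0]
    - [0,0,0]
    - [0,0,0]
    - [0,0,0]
    - [0,0,0]
  grip: [50,50,50,50,50]

```text
clock: 18.92
eef_pos: [0.6129, -0.251, 0.1606]
eef_rot: [0.524, -0.523, 0.475, -0.476]
force: [0.6, 1.8, 0.4]
opening: 0.0496
```

```bash
python3 -c "
from h import *
to(.485,-.0127,.06);o=get_obs(); print(o['eef_pos'],o['force'],o['opening'])
"
```

```text
shift tool units [-4.16   1.668 -1.744] tool x [ 0.096 -0.995  0.001] y [ 0.002 -0.001 -1.   ]
[ 0.61293176 -0.25096018  0.16058326] [0.60934788 1.80807629 0.43902592] 0.04961516319877627
```

Call:
move_arm:
  slide:
    - [-0.7,0,-0.3]
    - [-0.86,0,-0.36]
    - [-0.86,0,-0.36]
    - [-0.86,0,-0.36]
    - [-0.86,0.1,-0.36]
  turn:
    - [0,0,0]
    - [0,0,0]
    - [0,0,0]
    - [0,0,0]
    - [0,0,0]
  grip: [54,54,54,54,54]

```text
clock: 19.55
eef_pos: [0.4846, -0.0122, 0.1536]
eef_rot: [0.524, -0.523, 0.474, -0.476]
force: [0.4, 0.6, -0.1]
opening: 0.0543
```

Call:
move_arm:
  slide:
    - [0,0.3,0]
    - [0,0.5,0]
    - [0,0.5,0]
    - [0,0.25,0]
    - [0,0,0]
  turn:
    - [0,0,0]
    - [0,0,0]
    - [0,0,0]
    - [0,0,0]
    - [0,0,0]
  grip: [54,54,54,54,54]

```text
clock: 20.18
eef_pos: [0.484, -0.0134, 0.0587]
eef_rot: [-0.523, 0.524, -0.476, 0.475]
force: [-1.0, -0.2, 0.1]
opening: 0.0536
```

```bash
python3 -c "
from h import *
to(.485,-.0127,.008);o=get_obs(); print(o['eef_pos'],o['force'],o['opening'])
s,t=look('c8',240,140,220,130)
print(proj(s,o['eef_pos'])-[240,140])
"
```

```text
shift tool units [-0.009  0.844  0.018] tool x [ 0.096 -0.995 -0.   ] y [-0.002  0.    -1.   ]
[ 0.4840294  -0.01336872  0.05865342] [-0.9622642  -0.20167205  0.12145126] 0.05364385699447851
[56.95866103 73.76338271]
```

View pics/c8.png

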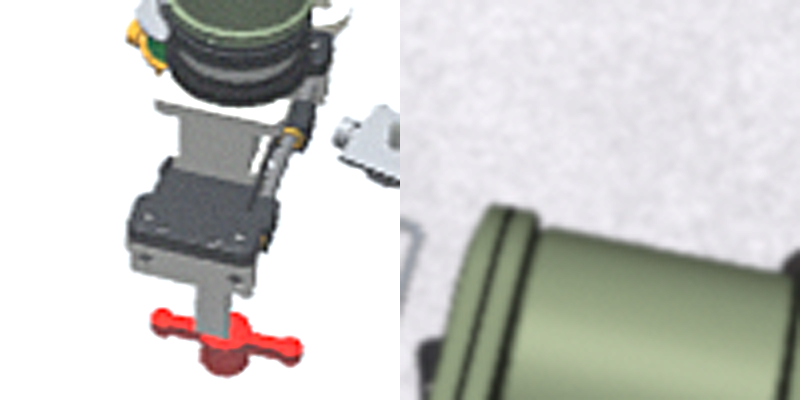

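Finger is beside the hub (215,335) with the wings to each side. I descend and grip (13 pictures viewed).

Call:
move_arm:
  slide:
    - [-0.01,0.3,0.02]
    - [0,0.3,0]
    - [0,0.24,0]
    - [0,0,0]
    - [0,0,0]
  turn:
    - [0,0,0]
    - [0,0,0]
    - [0,0,0]
    - [0,0,0]
    - [0,0,0]
  grip: [54,54,54,54,54]

```text
clock: 20.9
eef_pos: [0.4865, -0.0129, 0.0094]
eef_rot: [0.524, -0.523, 0.475, -0.476]
force: [-0.1, 1.1, -0.2]
opening: 0.054
```

Call:
move_arm:
  slide:
    - [0,0,0]
    - [0,0,0]
    - [0,0,0]
    - [0,0,0]
    - [0,0,0]
  turn:
    - [0,0,0]
    - [0,0,0]
    - [0,0,0]
    - [0,0,0]
    - [0,0,0]
  grip: [20,20,20,20,20]

```text
clock: 21.52
eef_pos: [0.4861, -0.0129, 0.009]
eef_rot: [0.524, -0.523, 0.475, -0.476]
force: [-0.6, 0.3, 4.3]
opening: 0.0308
```

Call:
move_arm:
  slide:
    - [0,0,0]
    - [0,-0.3,0]
    - [0,-0.6,0]
    - [0,-0.6,0]
    - [0,-0.6,0]
  turn:
    - [0,0,0]
    - [0,0,0]
    - [0,0,0]
    - [0,0,0]
    - [0,0,0]
  grip: [20,20,20,20,20]

```text
clock: 22.15
eef_pos: [0.4849, -0.0124, 0.1349]
eef_rot: [-0.523, 0.524, -0.476, 0.475]
force: [0.4, 0.3, -1.4]
opening: 0.0307
```

```bash
python3 -c "
from h import *
to(.612,-.249,.13);o=get_obs(); print(o['eef_pos'],o['force'],o['opening'])
"
```

```text
shift tool units [4.128 0.076 1.73 ] tool x [ 0.096 -0.995 -0.001] y [-0.002  0.001 -1.   ]
[ 0.48489262 -0.01241328  0.13493306] [ 0.35697802  0.34764218 -1.35130574] 0.03065939439296595
```

Call:
move_arm:
  slide:
    - [0.6,0,0.25]
    - [0.88,0,0.37]
    - [0.88,0,0.37]
    - [0.88,0,0.37]
    - [0.88,0,0.37]
  turn:
    - [0,0,0]
    - [0,0,0]
    - [0,0,0]
    - [0,0,0]
    - [0,0,0]
  grip: [20,20,20,20,20]

```text
clock: 22.78
eef_pos: [0.613, -0.2499, 0.1335]
eef_rot: [0.524, -0.523, 0.476, -0.475]
force: [0.8, -0.2, -1.3]
opening: 0.0308
```

Call:
move_arm:
  slide:
    - [0,0.1,0]
    - [0,0,0]
    - [0,0,0]
    - [0,0,0]
    - [0,0,0]
  turn:
    - [0,0,0]
    - [0,0,0]
    - [0,0,0]
    - [0,0,0]
    - [0,0,0]
  grip: [20,20,20,20,20]

```text
clock: 23.4
eef_pos: [0.6129, -0.248, 0.1292]
eef_rot: [0.524, -0.524, 0.475, -0.475]
force: [-0.2, 0.2, 0.1]
opening: 0.0306
```

```bash
python3 -c "
from h import *
to(.612,-.249,.075);o=get_obs(); print(o['eef_pos'],o['force'],o['opening'])
s,t=look('c9',240,80,340,110)
print(proj(s,o['eef_pos'])-[240,80])
"
```

```text
shift tool units [ 0.015  0.904 -0.017] tool x [ 0.097 -0.995  0.   ] y [ 0.001 -0.    -1.   ]
[ 0.61287436 -0.24799921  0.12922877] [-0.22822366  0.15909007  0.0625905 ] 0.03058280185218807
[44.99858944 39.37197123]
```

View pics/c9.png

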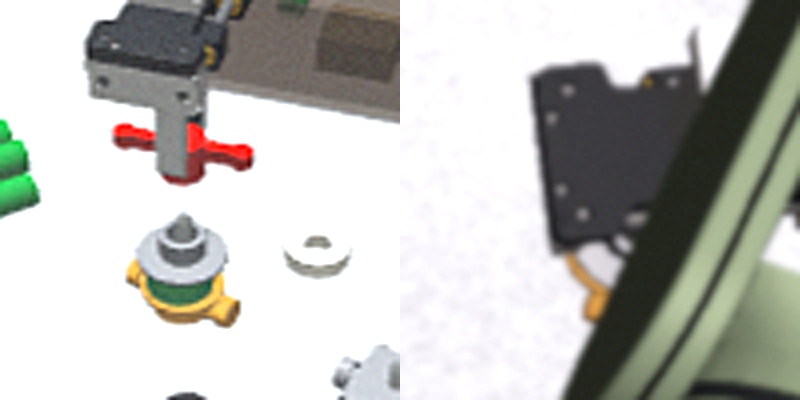

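Handle (183,155) is directly over the spindle (183,220), and the rosette is seated on the collar. I lower the handle (14 pictures viewed).

Call:
move_arm:
  slide:
    - [0.015,0.15,-0.01]
    - [0,0.25,0]
    - [0,0.25,0]
    - [0,0.15,0]
    - [0,0.05,0]
  turn:
    - [0,0,0]
    - [0,0,0]
    - [0,0,0]
    - [0,0,0]
    - [0,0,0]
  grip: [20,20,20,20,20]

```text
clock: 24.12
eef_pos: [0.6116, -0.2494, 0.0761]
eef_rot: [-0.523, 0.524, -0.476, 0.475]
force: [1.1, 0.9, -0.6]
opening: 0.0308
```

Call:
move_arm:
  slide:
    - [0,0.03,0]
    - [0,0.02,0]
    - [0,0,0]
    - [0,0,0]
    - [0,0,0]
  turn:
    - [0,0,0]
    - [0,0,0]
    - [0,0,0]
    - [0,0,0]
    - [0,0,0]
  grip: [20,20,20,20,20]

```text
clock: 24.75
eef_pos: [0.6126, -0.2499, 0.0751]
eef_rot: [0.524, -0.523, 0.475, -0.476]
force: [0.6, -1.4, 0.1]
opening: 0.031
```

Call:
move_arm:
  slide:
    - [0,0.03,0]
    - [0,0.02,0]
    - [0,0,0]
    - [0,0,0]
    - [0,0,0]
  turn:
    - [0,0,0]
    - [0,0,0]
    - [0,0,0]
    - [0,0,0]
    - [0,0,0]
  grip: [20,20,20,20,20]

```text
clock: 25.38
eef_pos: [0.613, -0.25, 0.0751]
eef_rot: [0.524, -0.523, 0.475, -0.476]
force: [-4.5, 2.5, 11.7]
opening: 0.0307
```

Contact at 75.1 mm equals 66 + 9 mm, so the handle is seated. Releasing and going up.

Call:
move_arm:
  slide:
    - [0,-0.03,0]
    - [0,0,0]
    - [0,0,0]
    - [0,0,0]
    - [0,0,0]
  turn:
    - [0,0,0]
    - [0,0,0]
    - [0,0,0]
    - [0,0,0]
    - [0,0,0]
  grip: [20,20,50,50,50]

```text
clock: 26.0
eef_pos: [0.612, -0.2496, 0.0727]
eef_rot: [-0.523, 0.524, -0.476, 0.475]
force: [-0.5, 0.5, 0.4]
opening: 0.0494
```

Call:
move_arm:
  slide:
    - [0,0,0]
    - [0,-0.2,0]
    - [0,-0.4,0]
    - [0,-0.6,0]
    - [0,-0.3,0]
  turn:
    - [0,0,0]
    - [0,0,0]
    - [0,0,0]
    - [0,0,0]
    - [0,0,0]
  grip: [50,50,50,50,50]

```text
clock: 26.62
eef_pos: [0.6137, -0.2506, 0.167]
eef_rot: [0.524, -0.523, 0.474, -0.477]
force: [0.3, -0.4, -0.7]
opening: 0.0497
```

```bash
python3 -c "
from h import *
to(.4514,.2424,.07);o=get_obs(); print(o['eef_pos'],o['force'],o['opening'],o['qpos'])
"
```

```text
shift tool units [-8.443  1.585 -1.91 ] tool x [ 0.096 -0.995  0.003] y [ 0.004 -0.002 -1.   ]
[ 0.61371728 -0.25057344  0.16698281] [ 0.29988962 -0.36227062 -0.67019713] 0.04966896599851486 [-5.18039696e-01  4.16394873e-01  1.35127901e+00  9.57396342e-06
  1.36895513e+00  9.56485045e-01]
```

Call:
move_arm:
  slide:
    - [-0.7,0,-0.16]
    - [-0.95,0,-0.22]
    - [-0.95,0,-0.22]
    - [-0.95,0,-0.22]
    - [-0.95,0,-0.22]
  turn:
    - [0,0,0]
    - [0,0,0]
    - [0,0,0]
    - [0,0,0]
    - [0,0,0]
  grip: [62,62,62,62,62]

```text
clock: 27.25
eef_pos: [0.5233, 0.0147, 0.1637]
eef_rot: [0.524, -0.523, 0.475, -0.476]
force: [1.0, 0.0, 0.1]
opening: 0.0621
```

Call:
move_arm:
  slide:
    - [-0.95,0.1,-0.22]
    - [-0.95,0.1,-0.22]
    - [-0.95,0.1,-0.22]
    - [-0.95,0.1,-0.2]
    - [-0.14,0.4,0]
  turn:
    - [0,0,0]
    - [0,0,0]
    - [0,0,0]
    - [0,0,0]
    - [0,0,0]
  grip: [62,62,62,62,62]

```text
clock: 27.88
eef_pos: [0.45, 0.2471, 0.1169]
eef_rot: [0.526, -0.523, 0.474, -0.474]
force: [-0.5, -1.3, 0.4]
opening: 0.0622
```

Call:
move_arm:
  slide:
    - [0,0.4,0]
    - [0,0.3,0]
    - [0,0,0]
    - [0,0,0]
    - [0,0,0]
  turn:
    - [0,0,0]
    - [0,0,0]
    - [0,0,0]
    - [0,0,0]
    - [0,0,0]
  grip: [62,62,62,62,62]

```text
clock: 28.5
eef_pos: [0.4511, 0.2436, 0.0746]
eef_rot: [0.524, -0.523, 0.475, -0.476]
force: [0.2, -1.0, 0.8]
opening: 0.062
```

```bash
python3 -c "
from h import *
to(.4514,.2424,.008);o=get_obs(); print(o['eef_pos'],o['force'],o['opening'],o['qpos'])
s,t=look('c10',215,240,240,100)
u=s['frame'][100:200,240:340]; v=s['frame'][240:340,215:315]
f=lambda a:np.clip(cv2.resize(a,(400,400),interpolation=cv2.INTER_CUBIC).astype(int)*2,0,255).astype(np.uint8)
cv2.imwrite('pics/c10.png',np.hstack([f(v),f(u)])); print(proj(s,o['eef_pos'])-[215,240])
"
```

```text
shift tool units [0.021 1.111 0.   ] tool x [ 0.096 -0.995 -0.001] y [ 0.002  0.001 -1.   ]
[0.45111077 0.24358041 0.07464982] [ 0.21016876 -0.96725556  0.76235019] 0.06200035684135047 [3.26138094e-01 2.24906184e-01 1.81489339e+00 3.42016938e-05
 1.09951241e+00 1.80088389e+00]
[49.82983068 63.26171197]
```

View pics/c10.png

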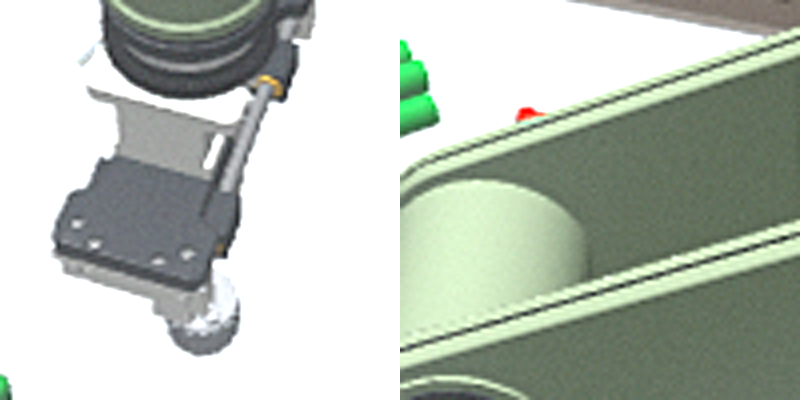

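Gripper stands over the knob (205,320). I descend, grip and lift. One picture is left for the final check.

Call:
move_arm:
  slide:
    - [0.02,0.3,0]
    - [0,0.35,0]
    - [0,0.3,0]
    - [0,0.16,0]
    - [0,0,0]
  turn:
    - [0,0,0]
    - [0,0,0]
    - [0,0,0]
    - [0,0,0]
    - [0,0,0]
  grip: [62,62,62,62,62]

```text
clock: 29.22
eef_pos: [0.4499, 0.242, 0.0065]
eef_rot: [-0.523, 0.524, -0.476, 0.475]
force: [-0.1, -0.4, 0.6]
opening: 0.0618
```

Call:
move_arm:
  slide:
    - [0,0,0]
    - [0,0,0]
    - [0,0,0]
    - [0,0,0]
    - [0,0,0]
  turn:
    - [0,0,0]
    - [0,0,0]
    - [0,0,0]
    - [0,0,0]
    - [0,0,0]
  grip: [62,25,25,25,25]

```text
clock: 29.85
eef_pos: [0.4505, 0.2422, 0.0072]
eef_rot: [0.524, -0.523, 0.475, -0.475]
force: [-0.2, 0.2, 1.8]
opening: 0.0368
```

Call:
move_arm:
  slide:
    - [0,0,0]
    - [0,-0.3,0]
    - [0,-0.6,0]
    - [0,-0.6,0]
    - [0,-0.4,0]
  turn:
    - [0,0,0]
    - [0,0,0]
    - [0,0,0]
    - [0,0,0]
    - [0,0,0]
  grip: [25,25,25,25,25]

```text
clock: 30.48
eef_pos: [0.4506, 0.2423, 0.1222]
eef_rot: [0.524, -0.523, 0.475, -0.476]
force: [-0.3, -0.2, -0.3]
opening: 0.0367
```

```bash
python3 -c "
from h import *
to(.4428,-.2105,.12);o=get_obs(); print(o['eef_pos'],o['force'],o['opening'],o['qpos'])
"
```

```text
shift tool units [ 7.5    0.033 -0.856] tool x [ 0.096 -0.995 -0.   ] y [ 0.001  0.001 -1.   ]
[0.45061749 0.24232777 0.12224536] [-0.25139643 -0.19700674 -0.29193686] 0.03665757509356968 [3.24077494e-01 1.58405844e-01 1.78129842e+00 6.66806018e-05
 1.20043488e+00 1.79850545e+00]
```

Call:
move_arm:
  slide:
    - [0.6,0,-0.07]
    - [0.95,0,-0.11]
    - [0.95,0,-0.11]
    - [0.95,0,-0.11]
    - [0.95,0,-0.11]
  turn:
    - [0,0,0]
    - [0,0,0]
    - [0,0,0]
    - [0,0,0]
    - [0,0,0]
  grip: [25,25,25,25,25]

```text
clock: 31.1
eef_pos: [0.4446, -0.0251, 0.1206]
eef_rot: [0.524, -0.524, 0.475, -0.475]
force: [0.6, 0.4, -1.6]
opening: 0.0364
```

Call:
move_arm:
  slide:
    - [0.95,0,-0.11]
    - [0.95,0,-0.11]
    - [0.8,0,-0.1]
    - [0.4,0,-0.03]
    - [0,0,0]
  turn:
    - [0,0,0]
    - [0,0,0]
    - [0,0,0]
    - [0,0,0]
    - [0,0,0]
  grip: [25,25,25,25,25]

```text
clock: 31.72
eef_pos: [0.4418, -0.2121, 0.1205]
eef_rot: [0.523, -0.523, 0.476, -0.476]
force: [0.4, 0.9, -0.9]
opening: 0.0365
```

Call:
move_arm:
  slide:
    - [0,0.3,0]
    - [0,0.3,0]
    - [0,0,0]
    - [0,0,0]
    - [0,0,0]
  turn:
    - [0,0,0]
    - [0,0,0]
    - [0,0,0]
    - [0,0,0]
    - [0,0,0]
  grip: [25,25,25,25,25]

```text
clock: 32.35
eef_pos: [0.4428, -0.2108, 0.0858]
eef_rot: [0.524, -0.524, 0.475, -0.476]
force: [-0.1, 0.0, -0.6]
opening: 0.0366
```

```bash
python3 -c "
from h import *
to(.4428,-.2105,.0272);o=get_obs(); print(o['eef_pos'],o['force'],o['opening'])
s,t=look('c11',240,80,340,110)
f=lambda a:np.clip(cv2.resize(a,(400,400),interpolation=cv2.INTER_CUBIC).astype(int)*2,0,255).astype(np.uint8)
cv2.imwrite('pics/c11.png',np.hstack([f(s['frame'][120:200,300:380]),f(s['frame'][80:180,240:340])])); print((proj(s,o['eef_pos'])-[300,120])*5,(proj(s,[.4428,-.2105,.042])-[300,120])*5)
"
```

```text
shift tool units [-0.006  0.976 -0.001] tool x [ 0.097 -0.995  0.001] y [ 0.001 -0.001 -1.   ]
[ 0.44283108 -0.21077155  0.08575973] [-0.13568779  0.04633743 -0.594267  ] 0.03664570516945002
[205.024021   187.72747062] [196.83393613 250.43322395]
```

View pics/c11.png

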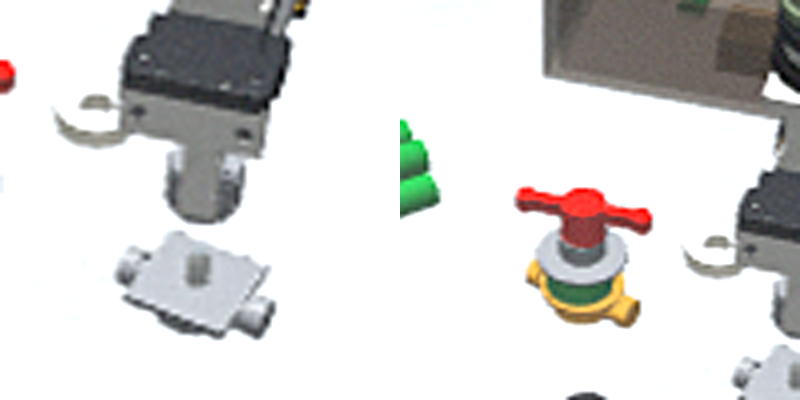

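Last picture (16): the stack is complete at (585,250) with the red handle on the rosette, and the knob (204,190) is over the short spindle (199,268), within 1 mm of the expected offset. I lower the knob.

Call:
move_arm:
  slide:
    - [0,0.2,0]
    - [0,0.25,0]
    - [0,0.25,0]
    - [0,0.15,0]
    - [0,0.05,0]
  turn:
    - [0,0,0]
    - [0,0,0]
    - [0,0,0]
    - [0,0,0]
    - [0,0,0]
  grip: [25,25,25,25,25]

```text
clock: 33.08
eef_pos: [0.4415, -0.2103, 0.0297]
eef_rot: [-0.523, 0.524, -0.476, 0.475]
force: [-0.4, -1.5, -0.7]
opening: 0.0362
```

Call:
move_arm:
  slide:
    - [0,0.03,0]
    - [0,0.02,0]
    - [0,0,0]
    - [0,0,0]
    - [0,0,0]
  turn:
    - [0,0,0]
    - [0,0,0]
    - [0,0,0]
    - [0,0,0]
    - [0,0,0]
  grip: [25,25,25,25,25]

```text
clock: 33.7
eef_pos: [0.4423, -0.2108, 0.0281]
eef_rot: [0.524, -0.523, 0.475, -0.475]
force: [0.1, 0.9, -0.6]
opening: 0.0364
```

Call:
move_arm:
  slide:
    - [0,0.03,0]
    - [0,0.02,0]
    - [0,0,0]
    - [0,0,0]
    - [0,0,0]
  turn:
    - [0,0,0]
    - [0,0,0]
    - [0,0,0]
    - [0,0,0]
    - [0,0,0]
  grip: [25,25,25,25,25]

```text
clock: 34.33
eef_pos: [0.4425, -0.2109, 0.0271]
eef_rot: [-0.523, 0.524, -0.475, 0.475]
force: [-4.7, 3.5, 15.5]
opening: 0.0366
```

Contact at 27.1 mm equals 20 + 7.1 mm, so the knob is seated. Releasing and retracting up, then toward the base side, clear of everything.

Call:
move_arm:
  slide:
    - [0,-0.03,0]
    - [0,0,0]
    - [0,0,0]
    - [0,0,0]
    - [0,0,0]
  turn:
    - [0,0,0]
    - [0,0,0]
    - [0,0,0]
    - [0,0,0]
    - [0,0,0]
  grip: [25,25,58,58,58]

```text
clock: 34.95
eef_pos: [0.4419, -0.2106, 0.0263]
eef_rot: [-0.523, 0.523, -0.476, 0.475]
force: [-0.0, 0.5, 1.0]
opening: 0.0575
```

Call:
move_arm:
  slide:
    - [0,0,0]
    - [0,-0.2,0]
    - [0,-0.5,0]
    - [0,-0.8,0]
    - [0,-0.8,0]
  turn:
    - [0,0,0]
    - [0,0,0]
    - [0,0,0]
    - [0,0,0]
    - [0,0,0]
  grip: [58,58,58,58,58]

```text
clock: 35.58
eef_pos: [0.442, -0.2106, 0.1667]
eef_rot: [0.524, -0.523, 0.475, -0.475]
force: [0.1, 0.0, -0.3]
opening: 0.0579
```

Call:
move_arm:
  slide:
    - [0.7,0,-0.3]
    - [0.9,0,-0.3]
    - [0.9,0,-0.3]
    - [0.5,0,0]
    - [0,0,0]
  turn:
    - [0,0,0]
    - [0,0,0]
    - [0,0,0]
    - [0,0,0]
    - [0,0,0]
  grip: [58,58,58,58,58]

```text
clock: 36.2
eef_pos: [0.4054, -0.3972, 0.1655]
eef_rot: [-0.523, 0.523, -0.476, 0.477]
force: [-0.4, -0.3, -0.8]
opening: 0.0579
```

```bash
python3 - <<'E'
from h import *
o=get_obs(); print(o['clock'],o['eef_pos'],o['force'],o['opening'])
t0=dict(np.load('top0.npz'))['frame']; s0=dict(np.load('side0.npz'))['frame']
s,t=look('fin',300,120,340,110)
for n,a,b,d in (('top',t0,t['frame'],t),('side',s0,s['frame'],s)):
    m=(cv2.absdiff(a,b).max(2)>25).astype(np.uint8); N,L,st,c=cv2.connectedComponentsWithStats(cv2.dilate(m,np.ones((3,3))))
    print(n,[(st[i].tolist(),) for i in range(1,N) if st[i,4]>30])
    H,S,V=cv2.split(cv2.cvtColor(b,cv2.COLOR_BGR2HSV)); r=((H<8)|(H>172))&(S>140)&(V>60)
    k=np.argwhere(r); print('red bbox centre',(k.min(0)+k.max(0))[::-1]/2,'expected hub',proj(d,[.612,-.249,.092]).round(1),
      'knob exp',proj(d,[.4428,-.2105,.05]).round(1))
x=t['frame'][225:285,350:410].max(2).astype(int); print(x[8:52:2,8:52:2])
E
```

```text
36.2 [ 0.4054349  -0.39717767  0.1654621 ] [-0.41947629 -0.29967505 -0.84241479] 0.05793159965320073
top [([155, 137, 28, 27, 592],), ([381, 138, 33, 53, 1089],), ([260, 166, 19, 19, 234],), ([270, 208, 19, 50, 579],), ([142, 240, 22, 22, 294],), ([366, 242, 13, 22, 143],), ([375, 250, 8, 8, 56],), ([479, 254, 81, 166, 8931],), ([214, 403, 87, 17, 1082],)]
red bbox centre [403.5 164. ] expected hub [404.1 163.3] knob exp [381.  253.3]
side [([368, 0, 47, 104, 2485],), ([439, 0, 48, 151, 1901],), ([423, 0, 137, 280, 18520],), ([267, 126, 37, 32, 755],), ([330, 163, 18, 20, 285],), ([235, 209, 28, 22, 496],), ([276, 216, 41, 20, 502],), ([175, 262, 25, 25, 518],), ([254, 305, 22, 25, 441],)]
red bbox centre [285.5 134. ] expected hub [285.3 130.4] knob exp [339.7 167.9]
[[103 105 103 106 105 104 105 105  70  57  77  94  87  84 101 105 105 106
  109 109 107 104]
 [104 104 104 105 106 106 107 104  62  53  74  89  76  68 101 106 106 107
  110 111 109 110]
 [106 109 106 101  90  94 102 102  65  51  70  86  69  67 100 107 108 107
  107 109 109 110]
 [105 107 107  94  84  95  96  94  86  84 
[... 1025 characters left out ...]
7  88  89  87  89  90  90 100
  107 107 105 107]
 [110 108  86  91  93  93  92  90  81  80  79  85  87  86  90  90  89  98
  107 106 108 110]
 [112 112  88  87  91  93  93  92  91  91  91  91  90  90  90  89  88  97
  107 105 107 108]
 [112 112 104  99 103 103  86  65  74  89  88  87  87  89  90  90  89  96
  106 106 107 108]
 [110 109 109 110 111 110  84  48  66  86  72  69  94 103  98  89  87  99
  106 108 107 108]
 [108 108 110 108 109 108  75  50  70  88  78  67  96 110 110 112 109 110
  109 110 109 107]
 [109 110 110 111 112 104  77  66  79  91  78  70 106 111 109 110 108 108
  108 107 108 107]
 [113 112 111 113 113 109 109 111 109 108 103 100 112 112 109 110 108 106
  110 110 110 108]]
```

```bash
python3 -c "
from bench import job; print(job.finish_job())"
```

```text
the job is handed in; nothing more can be done
None
```

The valve tops are back together and the job is handed in at about 36 s of the 106 s allowed. The collar, then the rosette (flange down), then the handle went onto the tall spindle, and the ribbed knob went onto the short spindle.

- **Seating:** each part was lowered until it touched, then released and backed off. The TCP heights at contact matched the given seats to within 1 mm: collar 29.5 mm (20 + grip offset 9.7), rosette 57.3 (44 + 13.3), handle 75.1 (66 + 9), knob 27.1 (20 + 7.1). The highest force I read was about 20 N.
- **Final images (numbers only, not viewed, because all 16 views were used):** the top and side pictures differ from the start only at the moved parts, the two valves and the robot. The jar, hex key, elbow, tape roll and blue ring show no change.
- **Handle position:** it lies within 1 px of the expected spot in the top view. In the side view its blob centre is 3.6 px lower than the point I projected for the hub. I put that down to the hub's visible red side wall, since the last viewed picture showed the handle upright on the rosette.
- **Knob:** its ring and bar show up in the pixel values on the short valve's flange.
- **Disagreement:** the gripper opening read 1–3 mm under the nominal diameters of the rosette, handle and knob. All grips held anyway.

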